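# Reset a camera focus adapter and lock it again

### The job

Refocus the microscope's camera adapter: loosen its lock ring with the lever until the clamp lets go of the barrel, turn the barrel by its grip bar until the red pointer is on the green mark, then retighten the lock ring by feel, firm but not over-tight. Never turn the barrel while it is clamped, and leave the bottle, dish and slide box alone.

Things in the scene. Friction and masses are not known exactly. Their poses are not given: they have to be found in the camera images.
- adapter: the adapter on its aluminium bench plate (150 x 130 x 16 mm), fixed. Origin on the vertical turning axis shared by lock ring and barrel, at bench level; z up. From the bottom up: plate, dark body, black lock ring (radius 45 mm, z 47 to 59 mm), fixed white dial (radius 52 mm, top at z 66 mm), barrel with grip bar on top
- lever_post (a point): the lock ring's handle: an upright round blue post, 14 mm in diameter, z 48 to 102 mm, on a steel arm 85 mm from the turning axis; this point is on its centre line 86 mm above the bench. From above, clockwise tightens, counter-clockwise loosens. Sideways push on the post, felt only while it is turning: 2.5 N slack, 4 to 8 N to break loose; tightening, 6.5 N is just enough, 8.5 N right, over 10.5 N too tight
- lock_ring: the ring that carries the lever post; origin on the turning axis at bench level. It starts tight; the clamp lets go 0.4 to 0.8 rad counter-clockwise, the stop is over 1.3 rad away. Tightening, the push rises about 10 N per rad once the shoe seats; the ring stays where left. The barrel seat is not round: once it is at the mark, the ring seats 0.3 to 0.7 rad farther clockwise, so its old place does not clamp: go by feel
- grip_bar (a point): centre of the upright black grip bar on top of the barrel: 46 mm long, 14 mm thick, from z 72 to 108 mm, centred on the turning axis; this point is 92 mm above the bench. The bar's length points along the red pointer
- pointer_tip (a point): tip of the red pointer on the barrel, 46 mm from the turning axis, z 70 mm, over the white dial; turns with the barrel
- target_mark (a point): the green mark on the rim of the white dial, fixed during the task; this point is 46 mm from the turning axis at the pointer's height. At the start it is 0.7 to 1.5 rad counter-clockwise (from above) of the pointer. Pointer and mark agree when within 6 mm
- focus_barrel: the turning barrel that carries grip bar and pointer; origin on the turning axis at bench level, z up. Unclamped it turns with about 0.1 N m either way
- clamp_shoe: the small sprung shoe hidden inside the body that the lock ring presses against the barrel; it cannot be seen or reached. Its pressing force is 0 when the ring is slack and about 12 N at a push of 6.5 N on the post, 18 N at 8.5 N, 25 N at 10.5 N (varying by about a fifth)
- bottle_mid (a point): bystander: middle (42 mm up) of an amber bottle with white cap, 42 mm in diameter, 85 mm tall
- petri_dish: bystander: pale closed dish, 92 mm in diameter, 15 mm tall; origin under its centre
- slide_box: bystander: blue and white slide box 86 x 51 x 36 mm; origin under its centre
Mind the look-alikes: they are no part of the job. There is more than one size of the adapter; the one meant has the size given above.

How it is judged (in metres and radians):
On the way, in this order (a step that is already met when the one before it is completed fails the run):
1. the lock ring is loosened: the shoe no longer presses on the barrel (contact force between clamp_shoe and focus_barrel below 0.5 N), for 0.2 s.
2. with the ring slack, the pointer is brought to within 6 mm of the green mark (contact force between clamp_shoe and focus_barrel below 1 N and horizontal distance between pointer_tip and target_mark below 0.006 m), for 0.2 s.
At the end, for the whole second after the job is handed in: the lock ring is tight again (the shoe presses the barrel with 9 to 32 N), the pointer tip stands within 6 mm of the green mark, the barrel is at rest (contact force between clamp_shoe and focus_barrel between 9 and 32 N and horizontal distance between pointer_tip and target_mark below 0.006 m and angular speed of focus_barrel below 0.05 rad/s); the robot touches nothing.
It fails at once if the lock ring is over-tightened: the shoe presses with more than 32 N (contact force between clamp_shoe and focus_barrel above 32 N).
It fails at once if the barrel is turned (faster than 0.2 rad/s) while the shoe presses it with more than 5 N (contact force between clamp_shoe and focus_barrel above 5 N and angular speed of focus_barrel above 0.2 rad/s).
It fails at once if the bottle is knocked or moved by more than 15 mm (distance of bottle_mid from where it was at the start of the episode above 0.015 m).
It fails at once if the dish is knocked or moved by more than 15 mm (distance of petri_dish from where it was at the start of the episode above 0.015 m).
It fails at once if the slide box is knocked or moved by more than 15 mm (distance of slide_box from where it was at the start of the episode above 0.015 m).
It also fails if it takes over 72 s, if anything falls off the work surface, if the arm or the gripper's body presses on something with over 40 N, if the wrist force passes 120 N, or if a joint passes its speed limit or range.

### The arm

A 6-joint arm with a two-finger parallel gripper is mounted at the origin on the work surface. World frame = base frame: x ahead of the robot, y to its left, z up, the work surface at z = 0. Lengths are in mm, angles in rad, forces in N, time in s.
With the tool pointing down it reaches from about 300 to 775 mm from the base axis. Payload 14.6 kg.
Tool frame: the origin (TCP) lies on the centre line of the jaws, within the pads' length; the fingertips stand 22 mm ahead of it and the grasp point (between the pads) lies 3 mm ahead of it (manip.tcp_to_tips is the distance from the TCP to the fingertips, in mm); z points along the fingers, y is the direction in which the jaws open and shut (so a half turn about z gives the same grasp; the last joint's range is limited). The gripper opens to 94 mm and grips with 3 to 60 N. Pads are 16 mm wide; open, the fingers measure 119 mm over their backs; the gripper's body (75 mm by 177 mm) begins 78 mm behind the grasp point.
Start: joints at [1.087, 0.3, 1.521, -0, 1.321, -0.067], TCP at [222.656, 502.905, 227.446] pointing down, gripper open.
Joint ranges: [-3.03, 3.03], [-0.79, 2.21], [0.23, 2.52], [-1.04, 4.18], [0, 3.07], [-2.55, 2.55]. Speed limits (rad/s): [2.22, 2.22, 2.57, 3.14, 3.14, 3.14].

### API

Orientations are given as [roll, pitch, yaw] about the fixed x, y, z axes, in that order (R = Rz(yaw) Ry(pitch) Rx(roll)).
In Python, from cell import manip, vision, workorder gives the robot as it stands.
- The arm moves only by the tool carry_out, never from a script. Its argument "deltas" is a list of rows, each a list of 3 entries, a list of its own where there are three numbers: the shift along the tool's x, y, z in cm, then the turn about the tool's z in degrees, then the opening, from 0 (shut) to 1 (fully open). A call has 1 to 20 rows; each row shifts and turns the commanded pose from where the row before left it, along the tool's axes as they then stand; what a row does not reach is not made up. A row lasts 1/12 s, in which the tool goes at most 41.7 mm and 7.16 degrees, less where a joint would pass 70% of its speed; a pose out of reach is approached as far as the arm can. A call with a gripper value outside its range is refused whole. The fingers move at their own pace and stop on an object; "grip_force" is the grip in N (left out, the last holds). Time passes only in rows, so rows that do not move let the fingers close. It gives the time, the measured TCP pose, the force and the opening at its end, in the units of the state.
- manip.read_state(): the state, without advancing time (a new reading comes with each control period).
- vision.camera(name): name is "scene" or "side" or "wrist"; returns (picture, depth): 400x640x3 uint8, red, green, blue; 400x640 float32, mm along the optical axis (not along the pixel's ray), 0 where there is no reading.
- vision.calibration(name): a dict with "mtx" (3x3 intrinsics, pixels), "eye" and "orientation" of the camera in the world. Camera axes: x right, y down, z forward; pixel columns grow to the right and rows downward; lengths in mm; the calibration is good to about 2 mm. The wrist camera is an equidistant fisheye: a pixel r from the principal point sees the ray r / f radians off the axis. A picture is of the moment at which its call begins: read the wrist's pose just before it. calibration takes no time and is no camera call; for the wrist camera it gives the pose at the moment of the call.
- workorder.sign_off(): hands the job in, once; it reports no verdict.
The state is a dict: "clock": time; "joints": joint angles; "qd": joint speeds; "effort": joint torques, N m; "eef_pos": TCP position; "eef_rot": TCP orientation; "wrist_force": force on the tool from outside, world axes, zero at the start; "moment": the same for the moment, N m; "finger_gap": finger opening in mm.
Only numpy, scipy, OpenCV 4.12 (cv2) and the standard library are available. Lean on these libraries where they do the work, as an engineer would, in place of code of your own. Each camera call takes 0.05 s, during which the arm holds its last target.

## Working session

There is one attempt and no reset: what is moved stays moved. The work goes in short steps, Python scripts to look and compute and a tool call to move; the robot and the scene stay as the last step left them, time stands still between calls to the robot, and variables do not carry over. Pictures are saved under pics/ and viewed, and the job is handed in when it is done.

Besides the shell and the picture viewer there is one more tool, called after "Call:" as name(argument=value, ...), one argument or row to a line, values as JSON. carry_out: Moves the arm, as the interface text tells. Its arguments: {"type":"object","properties":{"deltas":{"type":"array","items":{"type":"array"}},"grip_force":{"type":"number"}},"required":["deltas"]}

```bash
ls; mkdir -p pics
python3 - <<'E'
from cell import manip, vision, workorder
import cv2, numpy as np
print(manip.read_state())
for n in ("scene","side","wrist"):
    c=vision.calibration(n); print(n,c)
    im,d=vision.camera(n); cv2.imwrite(f"pics/{n}0.png",im[:,:,::-1]); np.save(f"pics/{n}0.npy",d); np.save(f"pics/{n}0c.npy",c,allow_pickle=True)
E
```

```text
pics
{'clock': 0.0, 'joints': array([ 1.08741589e+00,  3.00475803e-01,  1.52158490e+00, -1.48816094e-05,
        1.32069751e+00, -6.65945274e-02]), 'qd': array([-0.00069358,  0.00089535, -0.00054838,  0.00016519,  0.00118549,
       -0.00156704]), 'effort': array([ 6.63431565e-04, -5.31815815e+01, -3.52724719e+01,  7.09097763e-02,
        2.45465885e-02, -1.37201005e-04]), 'eef_pos': array([222.54494279, 502.70377611, 226.88212258]), 'eef_rot': array([-3.14042872e+00, -6.31801357e-05,  2.72481040e+00]), 'wrist_force': array([-0.82096499,  0.10899614, -0.55743123]), 'moment': array([0.02539388, 0.01279295, 0.01472044]), 'finger_gap': 94.20704261154061}
scene {'mtx': array([[478.12400128,   0.        , 322.63268103],
       [  0.        , 478.12400128, 202.02140241],
       [  0.        ,   0.        ,   1.        ]]), 'eye': array([ 951.28460942, -316.01430481,  901.56907455]), 'orientation': array([-2.58231012,  0.01069238,  0.77610908])}
side {'mtx': array([[493.34657549,   0.        , 317.06112832],
       [  0.        , 493.34657549, 192.8207709 ],
       [  0.        ,   0.        ,   1.        ]]), 'eye': array([ 510.48427784, -536.23569487,  806.13667069]), 'orientation': array([-2.44044155e+00,  1.96517628e-03, -1.02551270e-01])}
wrist {'mtx': array([[309.70691629,   0.        , 312.84820956],
       [  0.        , 309.70691629, 198.07107064],
       [  0.        ,   0.        ,   1.        ]]), 'eye': array([150.09520428, 533.95303657, 382.96820562]), 'orientation': array([2.86925611e+00, 2.17259483e-03, 1.15439978e+00])}
```

View pics/scene0.png

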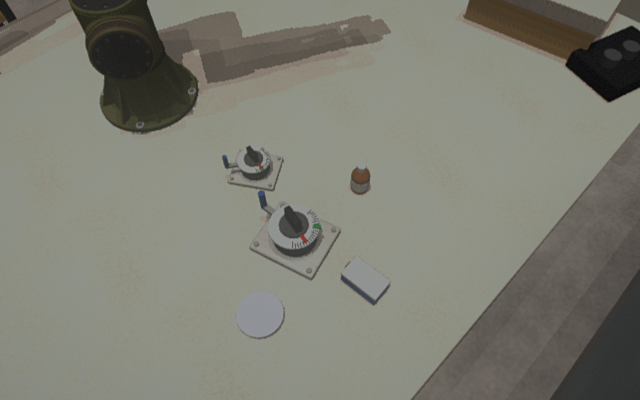

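View pics/side0.png

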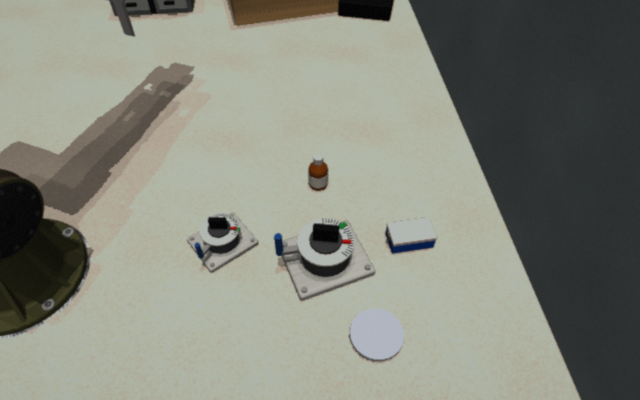

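View pics/wrist0.png

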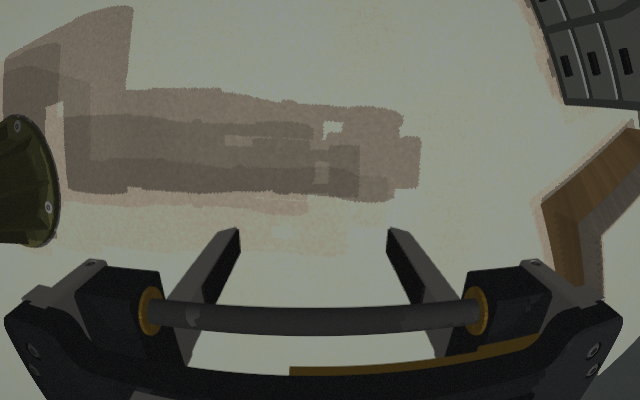

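The scene camera shows two adapters: the large one at (293,232) and the small one at (254,162). The side camera has them at (325,245) and (220,235). I'll measure both against the given sizes.

```bash
cat > h.py <<'E'
from cell import manip, vision, workorder
import cv2, numpy as np
from scipy.spatial.transform import Rotation as Ro
def R(o): return Ro.from_euler('xyz',o).as_matrix()
def cloud(d,c):
    K=c['mtx'];v,u=np.mgrid[0:d.shape[0],0:d.shape[1]]
    P=np.stack([(u-K[0,2])/K[0,0]*d,(v-K[1,2])/K[1,1]*d,d],-1)
    return P@R(c['orientation']).T+c['eye']
def proj(p,c):
    q=(np.asarray(p,float)-c['eye'])@R(c['orientation']); K=c['mtx']
    return np.stack([K[0,0]*q[...,0]/q[...,2]+K[0,2],K[1,1]*q[...,1]/q[...,2]+K[1,2]],-1)
def atz(uv,z,c):
    K=c['mtx'];uv=np.atleast_2d(uv).astype(float)
    r=np.stack([(uv[:,0]-K[0,2])/K[0,0],(uv[:,1]-K[1,2])/K[1,1],np.ones(len(uv))],-1)@R(c['orientation']).T
    return c['eye']+r*((z-c['eye'][2])/r[:,2])[:,None]
E
python3 - <<'E'
from h import *
for n,boxes in (("scene",dict(big=(245,185,345,280),small=(220,140,287,192),bot=(345,160,375,197),dish=(232,288,290,342),box=(338,255,393,305))),("side",dict(big=(270,215,378,298),small=(185,208,260,270),bot=(303,152,333,192),dish=(345,305,410,362),box=(383,215,440,254)))):
    c=np.load(f"pics/{n}0c.npy",allow_pickle=True).item(); d=np.load(f"pics/{n}0.npy"); im=cv2.imread(f"pics/{n}0.png")
    P=cloud(d,c); hsv=cv2.cvtColor(im,cv2.COLOR_BGR2HSV)
    for k,(a,b,e,f) in boxes.items():
        p=P[b:f,a:e].reshape(-1,3); h=hsv[b:f,a:e].reshape(-1,3).astype(int)
        m=(p[:,2]>8)&(d[b:f,a:e].reshape(-1)>0); q=p[m]
        print(n,k,'n',m.sum(),'min',q.min(0).round(),'max',q.max(0).round(),'mean',q.mean(0).round())
        if k in('big','small'):
            sat=(h[:,1]>110)&(h[:,2]>40)
            for nm,(lo,hi) in dict(blue=(100,130),green=(45,85)).items():
                s=sat&(h[:,0]>=lo)&(h[:,0]<=hi)
                if s.sum(): print('  ',nm,s.sum(),np.median(p[s],0).round(1),p[s].max(0).round())
            s=sat&((h[:,0]<10)|(h[:,0]>170))
            if s.sum(): print('   red',s.sum(),np.median(p[s],0).round(1))
            w=(h[:,1]<40)&(h[:,2]>120)&(p[:,2]>30)
            if w.sum(): print('   white',w.sum(),np.median(p[w],0).round(1),p[w].min(0).round(),p[w].max(0).round())
    x=[boxes['small'][0],boxes['big'][0]]
    cr=im[130:300,180:400]; cv2.imwrite(f'pics/crop_{n}.png',cv2.resize(cr,None,fx=3.5,fy=3.5,interpolation=cv2.INTER_CUBIC)[:600,:800])
E
```

```text
scene big n 4415 min [ 396. -111.    8.] max [714.  52. 111.] mean [584. -38.  42.]
   blue 19 [490.8 -34.9 101.3] [497. -30. 105.]
   green 18 [609.5   1.9  66.1] [615.   7.  68.]
   red 27 [611.5 -36.7  70.4]
   white 996 [575.5 -42.6  65.5] [ 492. -316.   32.] [951.  21. 902.]
scene small n 1733 min [311. -36.   8.] max [491.  96. 104.] mean [389.  23.  32.]
   blue 9 [346.5 -19.1  75.3] [488. -16. 104.]
   green 3 [415.8  26.3  47.9] [416.  29.  51.]
   red 10 [405.1  28.6  51.4]
   white 349 [380.5  16.9  47.3] [ 342. -316.   31.] [951.  68. 902.]
scene bot n 479 min [562. 142.   8.] max [604. 182.  88.] mean [588. 156.  51.]
scene dish n 1767 min [ 600. -236.    8.] max [ 691. -145.   19.] mean [ 646. -191.   14.]
scene box n 1301 min [699. -29.   8.] max [789.  27.  39.] mean [747.  -4.  33.]
side big n 5171 min [ 485. -111.    8.] max [666.  52. 113.] mean [572. -49.  46.]
   blue 115 [491.6 -41.3  87.5] [510. -32. 806.]
   green 29 [6.107e+02 3.000e-01 6.820e+01] [617.   8. 110.]
   red 33 [614.2 -38.9  72.4]
   white 1312 [566.4 -42.9  67.5] [ 489. -536.   57.] [629.  24. 806.]
side small n 2415 min [312. -34.   8.] max [451.  98.  82.] mean [384.  17.  34.]
   blue 61 [347.5 -22.2  62.4] [351. -16.  78.]
   green 5 [416.4  26.7  48.6] [418.  30.  51.]
   red 18 [406.6  28.3  52.2]
   white 581 [381.3  19.9  48.9] [ 345. -536.   40.] [510.  70. 806.]
side bot n 568 min [563. 142.   8.] max [604. 179.  89.] mean [583. 154.  50.]
side dish n 2229 min [ 600. -236.   11.] max [ 692. -145.   22.] mean [ 646. -192.   17.]
side box n 1380 min [700. -30.   8.] max [790.  27.  42.] mean [744.  -8.  33.]
```

View pics/crop_scene.png

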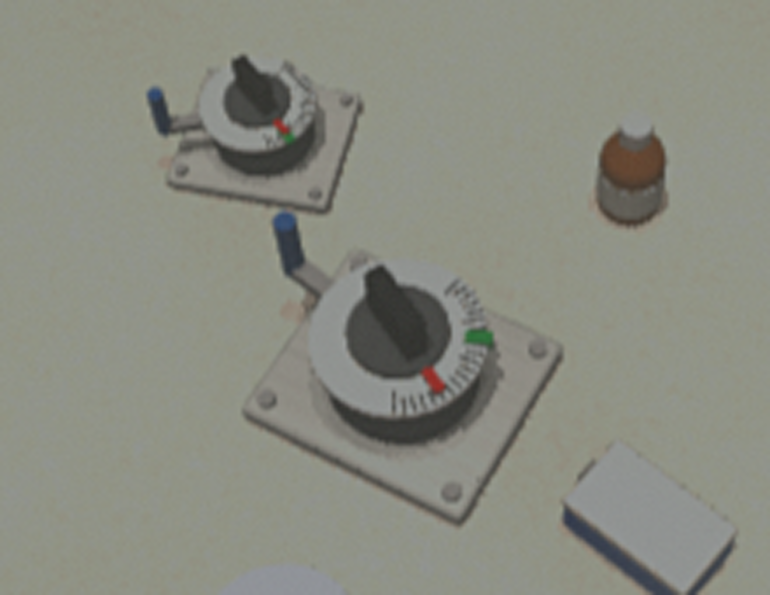

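View pics/crop_side.png

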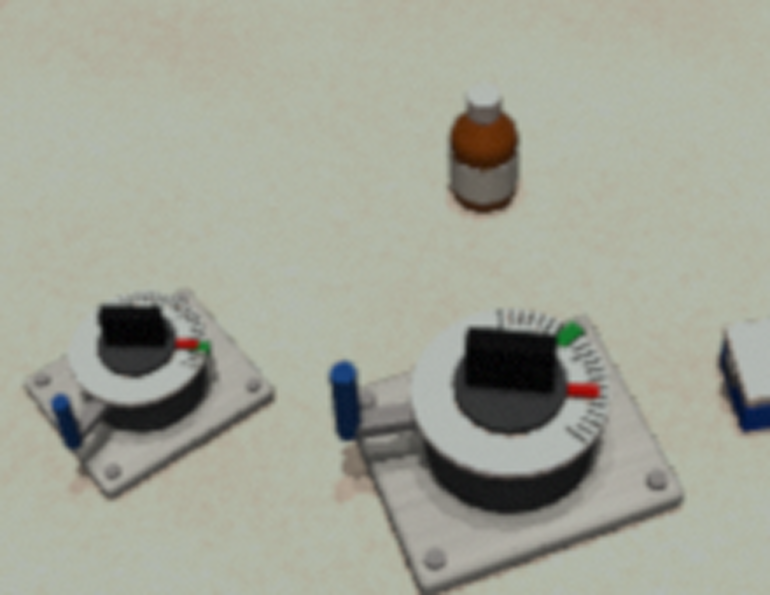

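The large adapter at scene (293,232) fits: post top is about 102 mm and dial top about 66 mm. The small one's are about 76 and 48 mm. Next I'll fit the axis and angles.

Run:
```python
from h import *
from scipy.optimize import least_squares
for n,bx in (("scene",(245,185,345,280)),("side",(270,215,378,298))):
    c=np.load(f"pics/{n}0c.npy",allow_pickle=True).item(); d=np.load(f"pics/{n}0.npy"); im=cv2.imread(f"pics/{n}0.png")
    P=cloud(d,c); a,b,e,f=bx; h=cv2.cvtColor(im,cv2.COLOR_BGR2HSV)[b:f,a:e].reshape(-1,3).astype(int)
    p=P[b:f,a:e].reshape(-1,3); v,u=np.mgrid[b:f,a:e]; uv=np.stack([u.ravel(),v.ravel()],-1)
    m=(abs(p[:,2]-67)<5)
    q=atz(uv[m],66,c)[:,:2]
    hull=cv2.convexHull(q.astype(np.float32))[:,0]
    ctr,rad=cv2.minEnclosingCircle(q.astype(np.float32))
    r=least_squares(lambda x:np.hypot(*(hull-x[:2]).T)-x[2],[*ctr,rad],loss='soft_l1')
    print(n,'dial encl',ctr,rad,'fit',r.x)
    t=(p[:,2]>104)&(p[:,2]<114)&(h[:,1]*1>=0)&(np.hypot(*(p[:,:2]-r.x[:2]).T)<40)
    rect=cv2.minAreaRect(p[t][:,:2].astype(np.float32)); print(' bar',t.sum(),rect)
    sat=(h[:,1]>110)&(h[:,2]>40)
    for nm,s,z in (('red',sat&((h[:,0]<10)|(h[:,0]>170)),70),('green',sat&(h[:,0]>45)&(h[:,0]<85),67),('bluetop',(h[:,0]>95)&(h[:,0]<130)&(h[:,1]>90)&(abs(p[:,2]-102)<4),102)):
        g=atz(uv[s],z,c)[:,:2]; g=g[np.hypot(*(g-np.median(g,0)).T)<14]; o=g.mean(0); dd=o-r.x[:2]
        print(' ',nm,len(g),o.round(1),'r',np.hypot(*dd).round(1),'ang',np.arctan2(dd[1],dd[0]).round(3))
```

```text
scene dial encl (557.6859130859375, -32.906494140625) 70.73589324951172 fit [575.56136052 -29.99485848  52.40831963]
 bar 155 ((575.254150390625, -29.989608764648438), (13.988290786743164, 47.4163703918457), 78.84104919433594)
  red 27 [611.4 -36.6] r 36.4 ang -0.182
  green 18 [609.7   1.7] r 46.6 ang 0.748
  bluetop 22 [491.1 -35.6] r 84.6 ang -3.075
side dial encl (557.0050048828125, -28.976491928100586) 71.60835266113281 fit [575.90286763 -29.46750472  52.79073131]
 bar 212 ((577.0947875976562, -29.43056297302246), (16.497472763061523, 45.58058547973633), 78.60196685791016)
  red 33 [613.5 -37. ] r 38.4 ang -0.198
  green 29 [610.6   1.6] r 46.6 ang 0.73
  bluetop 40 [491.7 -37.3] r 84.6 ang -3.049
```

Call:
carry_out(
  deltas=[
    [[0,0,0],7,0.42],
    [[0,0,0],7,0.42],
    [[0,0,0],7,0.42],
    [[0,0,0],7,0.42],
    [[0,0,0],7,0.42],
    [[0,0,0],7,0.42],
    [[0,0,0],7,0.42],
    [[0,0,0],7,0.42],
    [[0,0,0],7,0.42],
    [[0,0,0],7,0.42],
  ],
  grip_force=60,
)

```text
clock: 0.98
eef_pos: [222.6, 502.8, 227.2]
eef_rot: [-3.141, 0.001, 1.497]
wrist_force: [0.3, 0.6, -1.4]
finger_gap: 39.6
```

Call:
carry_out(
  deltas=[
    [[-2.6,1.52,0],0,0.42],
    [[-2.6,1.52,0],0,0.42],
    [[-2.6,1.52,0],0,0.42],
    [[-2.6,1.52,0],0,0.42],
    [[-2.6,1.52,0],0,0.42],
    [[-2.6,1.52,0],0,0.42],
    [[-2.6,1.52,0],0,0.42],
    [[-2.6,1.52,0],0,0.42],
    [[-2.6,1.52,0],0,0.42],
    [[-2.6,1.52,0],0,0.42],
    [[-2.6,1.52,0],0,0.42],
    [[-2.6,1.52,0],0,0.42],
    [[-2.6,1.52,0],0,0.42],
    [[-2.6,1.52,0],0,0.42],
    [[-2.6,1.52,0],0,0.42],
    [[-2.6,1.52,0],0,0.42],
    [[-2.6,1.52,0],0,0.42],
    [[-2.6,1.52,0],0,0.42],
    [[-2.6,1.52,0],0,0.42],
    [[-2.6,1.52,0],0,0.42],
  ],
)

```text
clock: 2.65
eef_pos: [491.1, -38.0, 227.3]
eef_rot: [-3.141, -0.0, 1.503]
wrist_force: [0.3, 1.0, 0.2]
finger_gap: 39.7
```

Call:
carry_out(
  deltas=[
    [[0,0,0],6.8,0.42],
    [[0,0,0],6.8,0.42],
    [[0,0,0],6.8,0.42],
    [[0,0,0],6.8,0.42],
    [[0,0,0],6.8,0.42],
    [[0,0,0],6.8,0.42],
    [[0,0,0],6.8,0.42],
    [[0,0,0],6.8,0.42],
    [[0,0,0],6.8,0.42],
    [[0,0,0],6.8,0.42],
    [[0,0,0],6.8,0.42],
    [[0,0,0],6.8,0.42],
    [[0,0,0],0,0.42],
    [[0,0,0],0,0.42],
    [[0,0,0],0,0.42],
  ],
)

```text
clock: 3.9
eef_pos: [490.7, -36.5, 227.3]
eef_rot: [-3.142, 0.0, 0.083]
wrist_force: [0.2, 0.2, 0.8]
finger_gap: 39.7
```

```bash
cat >> h.py <<'E'
def projfish(p,c):
    q=(np.asarray(p,float)-c['eye'])@R(c['orientation']); K=c['mtx']
    th=np.arctan2(np.hypot(q[...,0],q[...,1]),q[...,2]); ph=np.arctan2(q[...,1],q[...,0])
    return np.stack([K[0,0]*th*np.cos(ph)+K[0,2],K[1,1]*th*np.sin(ph)+K[1,2]],-1)
def atzfish(uv,z,c):
    K=c['mtx'];uv=np.atleast_2d(uv).astype(float); x=(uv[:,0]-K[0,2])/K[0,0]; y=(uv[:,1]-K[1,2])/K[1,1]
    t=np.hypot(x,y)+1e-9; r=np.stack([np.sin(t)*x/t,np.sin(t)*y/t,np.cos(t)],-1)@R(c['orientation']).T
    return c['eye']+r*((z-c['eye'][2])/r[:,2])[:,None]
E
python3 - <<'E'
from h import *
c=vision.calibration("wrist"); im,d=vision.camera("wrist"); im=im[:,:,::-1].copy(); cv2.imwrite("pics/w1.png",im)
h=cv2.cvtColor(im,cv2.COLOR_BGR2HSV).astype(int)
print(c['eye'])
sat=(h[...,1]>110)&(h[...,2]>40); A=np.array([575.6,-29.8])
for nm,s,z in (('red',sat&((h[...,0]<8)|(h[...,0]>172)),70),('green',sat&(h[...,0]>45)&(h[...,0]<85),67),('blue',(h[...,0]>100)&(h[...,0]<130)&(h[...,1]>90),102)):
    n,l,st,ce=cv2.connectedComponentsWithStats(s.astype(np.uint8))
    for i in range(1,n):
        if st[i,4]>15:
            o=atzfish(ce[i],z,c)[0,:2]; dd=o-A; print(nm,st[i],ce[i].round(1),o.round(1),np.hypot(*dd).round(1),np.arctan2(dd[1],dd[0]).round(3))
print(projfish([[491,-36.7,102],[575.6,-29.8,108]],c))
E
```

```text
[567.57503073 -30.55628854 383.36037673]
red [319  63  10  17 105] [323.7  71.1] [611.9 -38.1] 37.3 -0.224
green [279  64  14  15 121] [285.7  71.1] [ 6.095e+02 -1.000e-01] 45.0 0.72
green [253 238   4   6  21] [254.3 240.3] [425.1  23.2] 159.5 2.803
blue [280   2  41   6 190] [300.3   4.7] [669.8 -10.9] 96.1 0.198
blue [306 181  13  22 248] [312.  191.6] [495.6 -36.2] 80.3 -3.062
blue [285 287   9  21 132] [289.5 297.7] [376.  -21.6] 199.8 3.101
[[312.20762835 196.36099572]
 [312.35832321 104.74982953]]
```

View pics/w1.png

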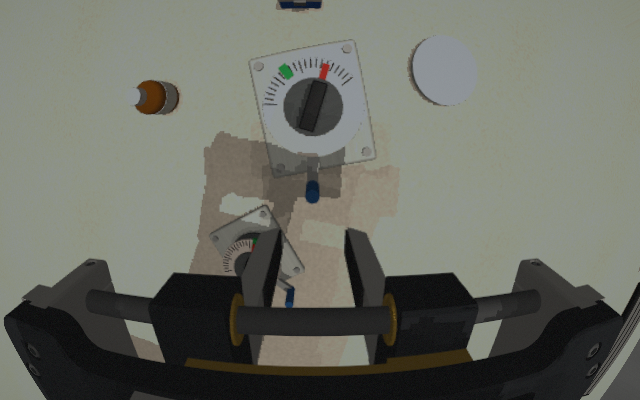

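The wrist view shows the post at (312,191), centred between the jaws. The red pointer is at (324,71) and the green mark at (286,71). The position agrees with the scene and side cameras, so I'll descend to straddle the post.

Call:
carry_out(
  deltas=[
    [[0,0,2.2],0,0.42],
    [[0,0,2.2],0,0.42],
    [[0,0,2.2],0,0.42],
    [[0,0,2.2],0,0.42],
    [[0,0,2.2],0,0.42],
    [[0,0,1.6],0,0.42],
    [[0,0,1.1],0,0.42],
    [[0,0,0],0,0.25],
    [[0,0,0],0,0.23],
    [[0,0,0],0,0.23],
    [[0,0,0],0,0.23],
    [[0,0,0],0,0.23],
    [[0,0,0],0,0.23],
  ],
)

```text
clock: 5.03
eef_pos: [491.0, -36.5, 91.0]
eef_rot: [3.141, -0.001, 0.079]
wrist_force: [0.1, 0.6, -0.1]
finger_gap: 21.7
```

Run:
```python
from h import *
s=manip.read_state(); print(s['eef_pos'],s['wrist_force'],s['moment'],s['finger_gap'],s['joints'])
im,d=vision.camera("wrist"); cv2.imwrite("pics/w2.png",im[:,:,::-1])
```

```text
[491.03516019 -36.50092187  91.04651895] [ 0.07708523  0.60787939 -0.14845848] [-0.02853904  0.1249359  -0.04486991] 21.740963204036603 [-1.48602674e-01  3.38019026e-01  1.81922337e+00  1.07843256e-05
  9.83301724e-01  1.34317000e+00]
```

View pics/w2.png

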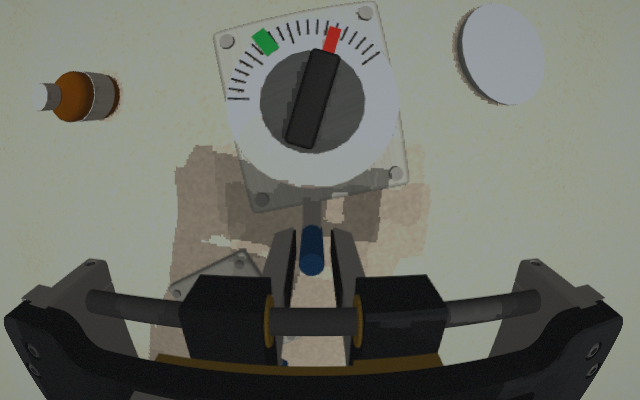

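Call:
carry_out(
  deltas=[
    [[0.001,0.134,0],-0.9,0.23],
    [[0.001,0.134,0],-0.9,0.23],
    [[0.001,0.134,0],-0.9,0.23],
    [[0.001,0.134,0],-0.9,0.23],
    [[0.001,0.134,0],-0.9,0.23],
    [[0.001,0.134,0],-0.9,0.23],
    [[0.001,0.134,0],-0.9,0.23],
    [[0.001,0.134,0],-0.9,0.23],
  ],
)

```text
clock: 5.75
eef_pos: [492.3, -47.2, 90.5]
eef_rot: [-3.142, -0.0, 0.206]
wrist_force: [0.1, 3.8, 3.6]
finger_gap: 21.7
```

Call:
carry_out(
  deltas=[
    [[0.001,0.134,0],-0.9,0.23],
    [[0.001,0.134,0],-0.9,0.23],
    [[0.001,0.134,0],-0.9,0.23],
    [[0.001,0.134,0],-0.9,0.23],
    [[0.001,0.134,0],-0.9,0.23],
    [[0.001,0.134,0],-0.9,0.23],
    [[0.001,0.134,0],-0.9,0.23],
    [[0.001,0.134,0],-0.9,0.23],
  ],
)

```text
clock: 6.42
eef_pos: [495.2, -57.6, 90.4]
eef_rot: [3.142, -0.0, 0.332]
wrist_force: [1.4, 3.2, 2.9]
finger_gap: 21.7
```

Call:
carry_out(
  deltas=[
    [[0.001,0.134,0],-0.9,0.23],
    [[0.001,0.134,0],-0.9,0.23],
    [[0.001,0.134,0],-0.9,0.23],
    [[0.001,0.134,0],-0.9,0.23],
    [[0.001,0.134,0],-0.9,0.23],
    [[0.001,0.134,0],-0.9,0.23],
    [[0.001,0.134,0],-0.9,0.23],
    [[0.001,0.134,0],-0.9,0.23],
    [[0.001,0.134,0],-0.9,0.23],
    [[0.001,0.134,0],-0.9,0.23],
    [[0.001,0.134,0],-0.9,0.23],
    [[0.001,0.134,0],-0.9,0.23],
    [[0.001,0.134,0],-0.9,0.23],
    [[0.001,0.134,0],-0.9,0.23],
    [[0.001,0.134,0],-0.9,0.23],
    [[0.001,0.134,0],-0.9,0.23],
  ],
)

```text
clock: 7.75
eef_pos: [504.5, -76.8, 90.4]
eef_rot: [-3.142, 0.0, 0.583]
wrist_force: [0.1, 3.4, 0.3]
finger_gap: 21.7
```

Call:
carry_out(
  deltas=[
    [[0.003,0.222,0],-1.5,0.23],
    [[0.003,0.222,0],-1.5,0.23],
    [[0.003,0.222,0],-1.5,0.23],
    [[0.003,0.222,0],-1.5,0.23],
    [[0.003,0.222,0],-1.5,0.23],
    [[0.003,0.222,0],-1.5,0.23],
    [[0.003,0.222,0],-1.5,0.23],
    [[0.003,0.222,0],-1.5,0.23],
    [[0.003,0.222,0],-1.5,0.23],
    [[0.003,0.222,0],-1.5,0.23],
    [[0.003,0.222,0],-1.5,0.23],
    [[0.003,0.222,0],-1.5,0.23],
    [[0.003,0.222,0],-1.5,0.23],
    [[0.003,0.222,0],-1.5,0.23],
    [[0.003,0.222,0],-1.5,0.23],
    [[0.003,0.222,0],-1.5,0.23],
    [[0.003,0.222,0],-1.5,0.23],
    [[0.003,0.222,0],-1.5,0.23],
    [[0.003,0.222,0],-1.5,0.23],
    [[0.003,0.222,0],-1.5,0.23],
  ],
)

```text
clock: 9.42
eef_pos: [537.2, -106.0, 90.3]
eef_rot: [-3.141, 0.0, 1.107]
wrist_force: [-1.3, 2.3, 1.4]
finger_gap: 21.7
```

Call:
carry_out(
  deltas=[
    [[0,-0.3,0],0,0.23],
    [[0,0,0],0,0.42],
    [[0,0,0],0,0.42],
    [[0,0,0],0,0.42],
    [[0,0,-1.6],0,0.42],
    [[0,0,-2.2],0,0.42],
    [[0,0,-2.2],0,0.42],
    [[0,0,-2.0],0,0.42],
    [[0,0,0],0,0.42],
    [[0,0,0],0,0.42],
  ],
)

```text
clock: 10.25
eef_pos: [534.9, -104.5, 171.0]
eef_rot: [3.14, -0.0, 1.105]
wrist_force: [-0.3, 0.0, -0.2]
finger_gap: 39.4
```

```bash
cat > look.py <<'E'
from h import *
import sys
s=manip.read_state(); print(s['clock'],s['eef_pos'].round(1),s['eef_rot'].round(3),s['wrist_force'].round(2))
n=sys.argv[1]; cam=sys.argv[2:] or ["wrist"]
A=np.array([575.6,-29.8])
for cn in cam:
    c=vision.calibration(cn); im,d=vision.camera(cn); im=im[:,:,::-1].copy(); cv2.imwrite(f"pics/{n}_{cn}.png",im)
    h=cv2.cvtColor(im,cv2.COLOR_BGR2HSV).astype(int); f=atzfish if cn=="wrist" else atz
    sat=(h[...,1]>110)&(h[...,2]>40)
    for nm,s,z in (('red',sat&((h[...,0]<8)|(h[...,0]>172)),70),('green',sat&(h[...,0]>45)&(h[...,0]<85),67),('blue',(h[...,0]>100)&(h[...,0]<130)&(h[...,1]>90),102)):
        k,l,st,ce=cv2.connectedComponentsWithStats(s.astype(np.uint8))
        for i in range(1,k):
            if st[i,4]>8:
                o=f(ce[i],z,c)[0,:2]; dd=o-A
                if np.hypot(*dd)<110: print(cn,nm,st[i,4],ce[i].round(1),o.round(1),np.hypot(*dd).round(1),np.arctan2(dd[1],dd[0]).round(3))
    if cn!="wrist":
        P=cloud(d,c); t=(P[...,2]>104)&(P[...,2]<114)&(np.hypot(P[...,0]-A[0],P[...,1]-A[1])<30)
        if t.sum()>20: print(cn,'bar',t.sum(),cv2.minAreaRect(P[t][:,:2].astype(np.float32)))
E
python3 look.py w3 wrist side
```

```text
10.25 [ 534.9 -104.5  171. ] [ 3.14  -0.     1.105] [-0.35  0.04 -0.2 ]
wrist red 160 [360.6  94.2] [611.9 -38. ] 37.2 -0.224
wrist green 188 [337.   55.6] [ 6.093e+02 -2.000e-01] 44.9 0.72
wrist blue 317 [414.1  35.6] [664.4 -13.5] 90.3 0.182
wrist blue 405 [311.5 208.5] [536.3 -98.6] 79.3 -2.09
side red 12 [343.  240.5] [607.7 -34.8] 32.5 -0.154
side blue 159 [305.8 274.5] [ 533.8 -117.1] 96.8 -2.018
side bar 33 ((592.7239379882812, -32.01203155517578), (10.543608665466309, 13.869664192199707), 64.4830551147461)
```

View pics/w3_wrist.png

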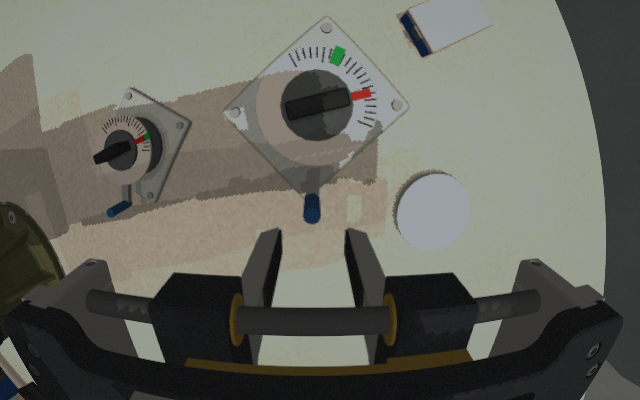

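Call:
carry_out(
  deltas=[
    [[0,0,0],6.8,0.42],
    [[0,0,0],6.8,0.42],
    [[0,0,0],6.8,0.42],
    [[0,0,0],6.8,0.42],
    [[0,0,0],6.8,0.42],
    [[0,0,0],6.8,0.42],
    [[0,0,0],6.8,0.42],
    [[0,0,0],6.8,0.42],
    [[0,0,0],6.8,0.42],
    [[0,0,0],6.8,0.42],
    [[0,0,0],6.8,0.42],
    [[0.83,-2.71,0],0,0.42],
    [[0.83,-2.71,0],0,0.42],
    [[0.83,-2.71,0],0,0.42],
    [[0,0,0],0,0.42],
    [[0,0,0],0,0.42],
    [[0,0,0],0,0.42],
  ],
)

```text
clock: 11.77
eef_pos: [574.7, -30.0, 169.4]
eef_rot: [3.141, 0.002, -0.2]
wrist_force: [0.4, -0.1, -0.1]
finger_gap: 39.6
```

```bash
python3 look.py w4 wrist
```

```text
11.7667 [574.7 -30.  169.4] [ 3.141e+00  2.000e-03 -2.000e-01] [ 0.42 -0.09 -0.14]
wrist red 171 [312.2 160.3] [612.3 -38.2] 37.7 -0.226
wrist green 180 [268.9 171.3] [ 6.102e+02 -1.000e-01] 45.6 0.709
wrist blue 468 [403.7 236.1] [543.5 -99.3] 76.6 -2.004
```

View pics/w4_wrist.png

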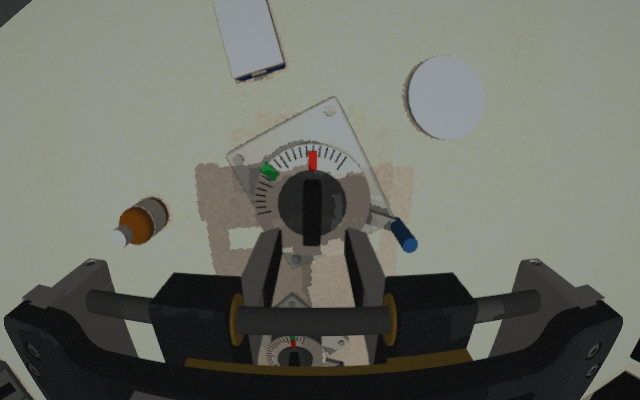

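Call:
carry_out(
  deltas=[
    [[0,0,1.9],0,0.42],
    [[0,0,1.9],0,0.42],
    [[0,0,1.9],0,0.42],
    [[0,0,1.3],0,0.42],
    [[0,0,0],0,0.42],
    [[0,0,0],0,0],
    [[0,0,0],0,0],
    [[0,0,0],0,0],
    [[0,0,0],0,0],
    [[0,0,0],0,0],
    [[0,0,0],0,0],
    [[0,0,0],0,0],
  ],
  grip_force=20,
)

```text
clock: 12.82
eef_pos: [575.7, -29.3, 101.3]
eef_rot: [-3.141, -0.001, -0.2]
wrist_force: [-0.5, 5.0, 6.8]
finger_gap: 13.8
```

Call:
carry_out(
  deltas=[
    [[0,0,0],-3,0],
    [[0,0,0],-3,0],
    [[0,0,0],-3,0],
    [[0,0,0],-3,0],
    [[0,0,0],-3,0],
    [[0,0,0],-3,0],
    [[0,0,0],-3,0],
    [[0,0,0],-3,0],
    [[0,0,0],-3,0],
    [[0,0,0],-3,0],
    [[0,0,0],-3,0],
    [[0,0,0],-3,0],
    [[0,0,0],-3,0],
    [[0,0,0],-3,0],
    [[0,0,0],-3,0],
    [[0,0,0],-3,0],
    [[0,0,0],-3,0],
    [[0,0,0],-2.5,0],
  ],
)

```text
clock: 14.32
eef_pos: [575.8, -29.7, 101.4]
eef_rot: [3.14, -0.001, 0.736]
wrist_force: [1.0, 2.5, 5.9]
finger_gap: 14.3
```

Call:
carry_out(
  deltas=[
    [[0,0,0],0,0],
    [[0,0,0],0,0],
    [[0,0,0],0,0],
    [[0,0,0],0,0],
  ],
)

```text
clock: 14.65
eef_pos: [575.8, -29.7, 101.3]
eef_rot: [3.14, -0.001, 0.734]
wrist_force: [0.8, 2.0, 5.7]
finger_gap: 14.1
```

```bash
python3 look.py w5 wrist
```

```text
14.65 [575.8 -29.7 101.3] [ 3.14e+00 -1.00e-03  7.34e-01] [0.84 2.02 5.71]
wrist red 282 [312.8 179.1] [603.1  -5. ] 37.0 0.735
wrist green 190 [314.3 158.5] [612.9   2.7] 49.4 0.716
wrist blue 317 [394.   72.5] [676.8   6.5] 107.5 0.344
```

View pics/w5_wrist.png

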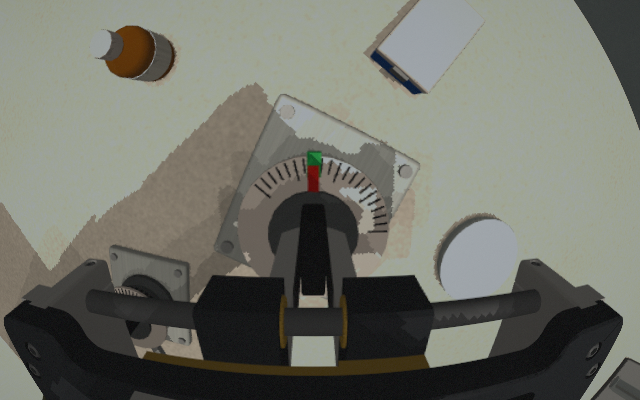

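The wrist view shows the red pointer (312.8,179) in line with the green mark (314.3,158), about 1 mm off. I'll release and check that it stayed.

Call:
carry_out(
  deltas=[
    [[0,0,0],0,0.2],
    [[0,0,0],0,0.3],
    [[0,0,0],0,0.42],
    [[0,0,0],0,0.42],
    [[0,0,0],0,0.42],
    [[0,0,-1.6],0,0.42],
    [[0,0,-2.2],0,0.42],
    [[0,0,-2.2],0,0.42],
    [[0,0,-1.0],0,0.42],
    [[0,0,0],0,0.42],
    [[0,0,0],0,0.42],
  ],
  grip_force=60,
)

```text
clock: 15.62
eef_pos: [575.1, -29.7, 169.9]
eef_rot: [-3.142, 0.0, 0.733]
wrist_force: [-1.2, -0.6, -0.7]
finger_gap: 39.7
```

```bash
python3 look.py w6 wrist
```

```text
15.6167 [575.1 -29.7 169.9] [-3.142  0.     0.733] [-1.22 -0.55 -0.72]
wrist red 155 [313.5 161.2] [603.2  -5.1] 37.0 0.729
wrist green 100 [314.5 146. ] [613.    2.6] 49.5 0.714
wrist blue 57 [390.7  91.5] [683.1  -8.3] 109.7 0.198
wrist blue 442 [342.6 290.6] [542.  -93.5] 72.0 -2.056
```

View pics/w6_wrist.png

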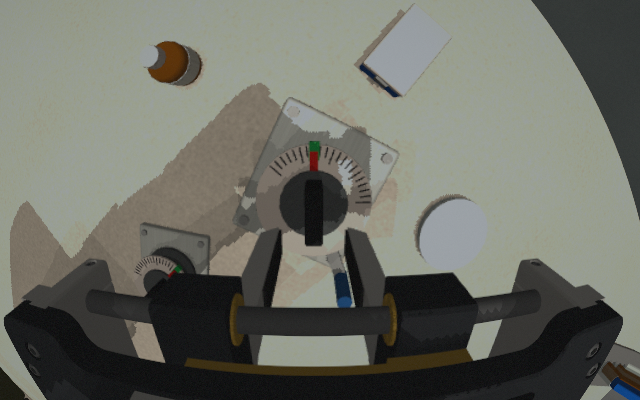

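Call:
carry_out(
  deltas=[
    [[0,0,0],-6.24,0.42],
    [[0,0,0],-6.24,0.42],
    [[0,0,0],-6.24,0.42],
    [[-2.83,0.01,0],0,0.42],
    [[-2.83,0.01,0],0,0.42],
    [[-2.83,0.01,0],0,0.42],
    [[0,0,0],0,0.42],
    [[0,0,0],0,0.42],
    [[0,0,0],0,0.42],
  ],
)

```text
clock: 16.42
eef_pos: [533.8, -103.7, 169.5]
eef_rot: [-3.14, 0.0, 1.06]
wrist_force: [-0.1, 0.1, 0.2]
finger_gap: 39.9
```

```bash
python3 look.py w7 wrist
```

```text
16.4167 [ 533.8 -103.7  169.5] [-3.14  0.    1.06] [-0.1   0.13  0.23]
wrist red 162 [328.5  62.2] [603.1  -4.9] 37.1 0.737
wrist green 90 [334.   51.1] [612.1   1.7] 48.2 0.711
wrist blue 308 [409.2  30.6] [664.9 -13.6] 90.8 0.179
wrist blue 409 [313.3 209.4] [536.5 -98.6] 79.1 -2.088
```

View pics/w7_wrist.png

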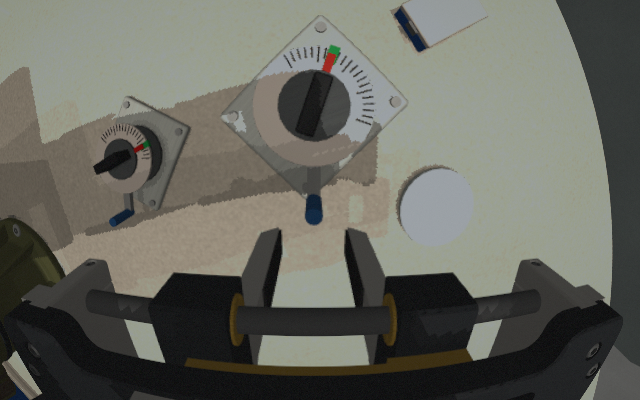

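The post (313,209) is centred, and the pointer stays on the mark at (328,62)/(334,51). Descending, then tightening with the first 25° in slack.

Call:
carry_out(
  deltas=[
    [[0,0,2.2],0,0.42],
    [[0,0,2.2],0,0.42],
    [[0,0,2.2],0,0.42],
    [[0,0,1.3],0,0.42],
    [[0,0,0],0,0.23],
    [[0,0,0],0,0.23],
    [[0,0,0],0,0.23],
    [[0,0,0],0,0.23],
    [[0,0,0],0,0.23],
    [[0,0,0],0,0.23],
    [[0,0,0],0,0.23],
  ],
)

```text
clock: 17.38
eef_pos: [534.1, -104.0, 91.9]
eef_rot: [3.141, -0.0, 1.06]
wrist_force: [0.5, -0.5, -0.7]
finger_gap: 21.5
```

Call:
carry_out(
  deltas=[
    [[0.003,-0.222,0],1.5,0.23],
    [[0.003,-0.222,0],1.5,0.23],
    [[0.003,-0.222,0],1.5,0.23],
    [[0.003,-0.222,0],1.5,0.23],
    [[0.003,-0.222,0],1.5,0.23],
    [[0.003,-0.222,0],1.5,0.23],
    [[0.003,-0.222,0],1.5,0.23],
    [[0.003,-0.222,0],1.5,0.23],
    [[0.003,-0.222,0],1.5,0.23],
    [[0.003,-0.222,0],1.5,0.23],
    [[0.003,-0.222,0],1.5,0.23],
    [[0.003,-0.222,0],1.5,0.23],
    [[0.003,-0.222,0],1.5,0.23],
    [[0.003,-0.222,0],1.5,0.23],
    [[0.003,-0.222,0],1.5,0.23],
    [[0.003,-0.222,0],1.5,0.23],
  ],
)

```text
clock: 18.72
eef_pos: [507.7, -80.8, 91.7]
eef_rot: [3.141, -0.001, 0.64]
wrist_force: [2.2, -1.5, -0.6]
finger_gap: 21.4
```

Call:
carry_out(
  deltas=[
    [[0.001,-0.134,0],0.9,0.23],
    [[0.001,-0.134,0],0.9,0.23],
    [[0.001,-0.134,0],0.9,0.23],
    [[0.001,-0.134,0],0.9,0.23],
    [[0.001,-0.134,0],0.9,0.23],
    [[0.001,-0.134,0],0.9,0.23],
  ],
)

```text
clock: 19.22
eef_pos: [503.1, -74.0, 91.6]
eef_rot: [3.141, -0.0, 0.546]
wrist_force: [0.9, -2.0, 1.1]
finger_gap: 21.4
```

Call:
carry_out(
  deltas=[
    [[0.001,-0.134,0],0.9,0.23],
    [[0.001,-0.134,0],0.9,0.23],
    [[0.001,-0.134,0],0.9,0.23],
    [[0.001,-0.134,0],0.9,0.23],
    [[0.001,-0.134,0],0.9,0.23],
    [[0.001,-0.134,0],0.9,0.23],
  ],
)

```text
clock: 19.72
eef_pos: [499.1, -66.9, 91.5]
eef_rot: [3.142, -0.0, 0.451]
wrist_force: [1.2, -2.8, 2.5]
finger_gap: 21.8
```

Call:
carry_out(
  deltas=[
    [[0.001,-0.134,0],0.9,0.23],
    [[0.001,-0.134,0],0.9,0.23],
    [[0.001,-0.134,0],0.9,0.23],
    [[0.001,-0.134,0],0.9,0.23],
    [[0.001,-0.134,0],0.9,0.23],
    [[0.001,-0.134,0],0.9,0.23],
    [[0.001,-0.134,0],0.9,0.23],
    [[0.001,-0.134,0],0.9,0.23],
  ],
)

```text
clock: 20.38
eef_pos: [494.9, -56.9, 91.4]
eef_rot: [-3.142, 0.0, 0.326]
wrist_force: [1.1, -2.0, 1.6]
finger_gap: 21.4
```

Call:
carry_out(
  deltas=[
    [[0.001,-0.134,0],0.9,0.23],
    [[0.001,-0.134,0],0.9,0.23],
    [[0.001,-0.134,0],0.9,0.23],
    [[0.001,-0.134,0],0.9,0.23],
    [[0.001,-0.134,0],0.9,0.23],
    [[0.001,-0.134,0],0.9,0.23],
  ],
)

```text
clock: 20.88
eef_pos: [492.8, -49.2, 91.4]
eef_rot: [-3.142, 0.0, 0.231]
wrist_force: [0.8, -2.7, 1.9]
finger_gap: 21.5
```

Call:
carry_out(
  deltas=[
    [[0.001,-0.134,0],0.9,0.23],
    [[0.001,-0.134,0],0.9,0.23],
    [[0.001,-0.134,0],0.9,0.23],
    [[0.001,-0.134,0],0.9,0.23],
  ],
)

```text
clock: 21.22
eef_pos: [491.7, -44.0, 91.4]
eef_rot: [-3.142, 0.0, 0.168]
wrist_force: [0.3, -2.0, 1.7]
finger_gap: 21.6
```

Call:
carry_out(
  deltas=[
    [[0.001,-0.134,0],0.9,0.23],
    [[0.001,-0.134,0],0.9,0.23],
    [[0.001,-0.134,0],0.9,0.23],
    [[0.001,-0.134,0],0.9,0.23],
    [[0.001,-0.134,0],0.9,0.23],
  ],
)

```text
clock: 21.63
eef_pos: [490.8, -37.3, 91.4]
eef_rot: [-3.142, 0.0, 0.09]
wrist_force: [-0.2, -2.4, 1.2]
finger_gap: 21.3
```

Call:
carry_out(
  deltas=[
    [[0.001,-0.134,0],0.9,0.23],
    [[0.001,-0.134,0],0.9,0.23],
    [[0.001,-0.134,0],0.9,0.23],
    [[0.001,-0.134,0],0.9,0.23],
    [[0.001,-0.134,0],0.9,0.23],
  ],
)

```text
clock: 22.05
eef_pos: [490.5, -30.6, 91.4]
eef_rot: [3.142, 0.0, 0.011]
wrist_force: [0.4, -3.0, 2.2]
finger_gap: 21.8
```

Call:
carry_out(
  deltas=[
    [[0.001,-0.134,0],0.9,0.23],
    [[0.001,-0.134,0],0.9,0.23],
    [[0.001,-0.134,0],0.9,0.23],
    [[0.001,-0.134,0],0.9,0.23],
    [[0.001,-0.134,0],0.9,0.23],
  ],
)

```text
clock: 22.47
eef_pos: [490.7, -24.0, 91.4]
eef_rot: [3.142, 0.0, -0.067]
wrist_force: [-1.4, -3.6, 2.5]
finger_gap: 21.9
```

Call:
carry_out(
  deltas=[
    [[0.001,-0.134,0],0.9,0.23],
    [[0.001,-0.134,0],0.9,0.23],
    [[0.001,-0.134,0],0.9,0.23],
    [[0.001,-0.134,0],0.9,0.23],
    [[0.001,-0.134,0],0.9,0.23],
  ],
)

```text
clock: 22.88
eef_pos: [491.3, -17.3, 91.4]
eef_rot: [3.141, 0.0, -0.146]
wrist_force: [-1.6, -4.4, 2.9]
finger_gap: 21.7
```

Call:
carry_out(
  deltas=[
    [[0.001,-0.134,0],0.9,0.23],
    [[0.001,-0.134,0],0.9,0.23],
    [[0.001,-0.134,0],0.9,0.23],
    [[0.001,-0.134,0],0.9,0.23],
  ],
)

```text
clock: 23.22
eef_pos: [492.3, -12.1, 91.4]
eef_rot: [3.141, 0.0, -0.209]
wrist_force: [-1.1, -5.5, 3.1]
finger_gap: 21.3
```

Call:
carry_out(
  deltas=[
    [[0.001,-0.134,0],0.9,0.23],
    [[0.001,-0.134,0],0.9,0.23],
    [[0.001,-0.134,0],0.9,0.23],
  ],
)

```text
clock: 23.47
eef_pos: [493.2, -8.2, 91.4]
eef_rot: [3.141, 0.0, -0.256]
wrist_force: [-1.8, -5.5, 3.2]
finger_gap: 21.3
```

Call:
carry_out(
  deltas=[
    [[0.001,-0.134,0],0.9,0.23],
    [[0.001,-0.134,0],0.9,0.23],
    [[0.001,-0.134,0],0.9,0.23],
  ],
)

```text
clock: 23.72
eef_pos: [494.2, -4.4, 91.4]
eef_rot: [3.141, 0.0, -0.303]
wrist_force: [-3.5, -5.5, 3.4]
finger_gap: 21.5
```

Call:
carry_out(
  deltas=[
    [[0.001,-0.134,0],0.9,0.23],
    [[0.001,-0.134,0],0.9,0.23],
    [[0.001,-0.134,0],0.9,0.23],
  ],
)

```text
clock: 23.97
eef_pos: [495.5, -0.6, 91.4]
eef_rot: [3.141, 0.0, -0.35]
wrist_force: [-3.1, -6.7, 3.4]
finger_gap: 21.3
```

Call:
carry_out(
  deltas=[
    [[0.001,-0.134,0],0.9,0.23],
    [[0.001,-0.134,0],0.9,0.23],
    [[0.001,-0.134,0],0.9,0.23],
  ],
)

```text
clock: 24.22
eef_pos: [496.9, 3.1, 91.4]
eef_rot: [3.141, 0.0, -0.397]
wrist_force: [-3.4, -8.0, 2.7]
finger_gap: 21.6
```

Call:
carry_out(
  deltas=[
    [[0.0,-0.06,0],0.4,0.23],
  ],
)

```text
clock: 24.3
eef_pos: [497.1, 3.7, 91.4]
eef_rot: [3.141, 0.0, -0.404]
wrist_force: [-2.8, -6.7, 4.3]
finger_gap: 21.6
```

Call:
carry_out(
  deltas=[
    [[0.0,-0.06,0],0.4,0.23],
  ],
)

```text
clock: 24.38
eef_pos: [497.3, 4.3, 91.4]
eef_rot: [3.141, 0.001, -0.411]
wrist_force: [-2.4, -5.6, 3.0]
finger_gap: 21.7
```

Call:
carry_out(
  deltas=[
    [[0.0,-0.06,0],0.4,0.23],
  ],
)

```text
clock: 24.47
eef_pos: [497.6, 4.8, 91.4]
eef_rot: [3.141, 0.0, -0.418]
wrist_force: [-2.3, -6.0, 3.3]
finger_gap: 21.9
```

Call:
carry_out(
  deltas=[
    [[0.0,-0.06,0],0.4,0.23],
    [[0.0,-0.06,0],0.4,0.23],
    [[0.0,-0.06,0],0.4,0.23],
  ],
)

```text
clock: 24.72
eef_pos: [498.3, 6.4, 91.4]
eef_rot: [3.141, 0.001, -0.439]
wrist_force: [-3.2, -7.2, 3.9]
finger_gap: 21.5
```

Call:
carry_out(
  deltas=[
    [[0.0,-0.06,0],0.4,0.23],
    [[0.0,-0.06,0],0.4,0.23],
  ],
)

```text
clock: 24.88
eef_pos: [498.8, 7.4, 91.4]
eef_rot: [3.141, 0.0, -0.453]
wrist_force: [-4.1, -6.9, 2.9]
finger_gap: 21.6
```

Call:
carry_out(
  deltas=[
    [[0.0,-0.06,0],0.4,0.23],
    [[0.0,-0.06,0],0.4,0.23],
  ],
)

```text
clock: 25.05
eef_pos: [499.3, 8.5, 91.4]
eef_rot: [3.141, 0.001, -0.466]
wrist_force: [-3.9, -6.7, 3.6]
finger_gap: 21.7
```

Call:
carry_out(
  deltas=[
    [[0.0,-0.06,0],0.4,0.23],
    [[0.0,-0.06,0],0.4,0.23],
    [[0.0,-0.06,0],0.4,0.23],
  ],
)

```text
clock: 25.3
eef_pos: [500.1, 10.1, 91.4]
eef_rot: [3.141, 0.001, -0.487]
wrist_force: [-2.9, -6.3, 3.9]
finger_gap: 21.9
```

Call:
carry_out(
  deltas=[
    [[0.0,-0.06,0],0.4,0.23],
    [[0.0,-0.06,0],0.4,0.23],
  ],
)

```text
clock: 25.47
eef_pos: [500.6, 11.2, 91.4]
eef_rot: [3.141, 0.001, -0.501]
wrist_force: [-3.0, -6.1, 3.8]
finger_gap: 21.6
```

Call:
carry_out(
  deltas=[
    [[0.0,-0.06,0],0.4,0.23],
    [[0.0,-0.06,0],0.4,0.23],
  ],
)

```text
clock: 25.63
eef_pos: [501.2, 12.2, 91.4]
eef_rot: [3.141, 0.001, -0.515]
wrist_force: [-3.4, -6.5, 3.5]
finger_gap: 21.8
```

Run:
```python
import numpy as np
d=[(.09,-.2,-2.4),(.011,.4,-3.0),(-.067,-1.4,-3.6),(-.146,-1.6,-4.4),(-.209,-1.1,-5.5),(-.256,-1.8,-5.5),(-.303,-3.5,-5.5),(-.35,-3.1,-6.7),(-.397,-3.4,-8),(-.404,-2.8,-6.7),(-.411,-2.4,-5.6),(-.418,-2.3,-6),(-.439,-3.2,-7.2),(-.453,-4.1,-6.9),(-.466,-3.9,-6.7),(-.487,-2.9,-6.3),(-.501,-3,-6.1),(-.515,-3.4,-6.5)]
d=np.array(d); y=d[:,0]; F=d[:,1]*np.sin(y)-d[:,2]*np.cos(y)
for s in (1,8): 
  p=np.polyfit(y[s:],F[s:],1); print(p,np.polyval(p,-.515),np.std(F[s:]-np.polyval(p,y[s:])))
p=np.polyfit(y[1:9],F[1:9],1); print(p,np.polyval(p,-.515),np.std(F[1:9]-np.polyval(p,y[1:9])))
from h import *
s=manip.read_state(); print(s['joints'].round(2), s['wrist_force'])
```

```text
[-8.62770206  3.48826239] 7.931528947332216 0.7088322282467219
[1.96928382 8.19685971] 7.182678543901335 0.7434992351523445
[-13.05120439   2.82437478] 9.545745040121309 0.35144219847415603
[-0.05  0.36  1.79 -0.    0.99  2.04] [-3.35712978 -6.47788565  3.48339678]
```

Every estimate puts the push between 7.2 and 9.5 N, and from seating angle plus 10 N/rad it is about 8 N. All of that is inside the 6.5–10.5 N window, so I'll stop here and back off.

Call:
carry_out(
  deltas=[
    [[0,0.2,0],0,0.23],
    [[0,0.18,0],0,0.23],
    [[0,0,0],0,0.42],
    [[0,0,0],0,0.42],
    [[0,0,0],0,0.42],
    [[0,0,-1.6],0,0.42],
    [[0,0,-2.2],0,0.42],
    [[0,0,-2.2],0,0.42],
    [[0,0,-2.2],0,0.42],
    [[0,0,-2.2],0,0.42],
    [[0,0,-2.2],0,0.42],
    [[0,0,0],0,0.42],
    [[0,0,0],0,0.42],
  ],
)

```text
clock: 26.72
eef_pos: [500.0, 9.2, 218.1]
eef_rot: [-3.141, -0.002, -0.514]
wrist_force: [0.1, -0.0, -0.6]
finger_gap: 39.2
```

```bash
python3 look.py w8 wrist scene side
```

```text
26.7167 [500.    9.2 218.1] [-3.141e+00 -2.000e-03 -5.140e-01] [ 0.09 -0.04 -0.64]
wrist red 111 [272.4  95.4] [602.9  -5.2] 36.7 0.734
wrist green 65 [262.4  91. ] [612.2   1.4] 48.1 0.705
wrist blue 212 [237.7  29.6] [668.8 -11. ] 95.1 0.199
wrist blue 264 [314.4 194.8] [503.2   4.3] 80.1 2.701
scene red 23 [312.3 225. ] [603.3  -3.5] 38.2 0.759
scene green 9 [318. 226.] [611.9   3.8] 49.5 0.747
scene bar 159 ((575.2528686523438, -29.874292373657227), (46.103553771972656, 15.814029693603516), 42.04783630371094)
side red 33 [338.8 226.7] [604.1  -3.4] 38.9 0.748
side blue 123 [281.6 223.8] [500.   -9.8] 78.2 2.884
side bar 204 ((576.5653076171875, -29.879478454589844), (46.367088317871094, 15.28736686706543), 40.72120666503906)
```

View pics/w8_wrist.png

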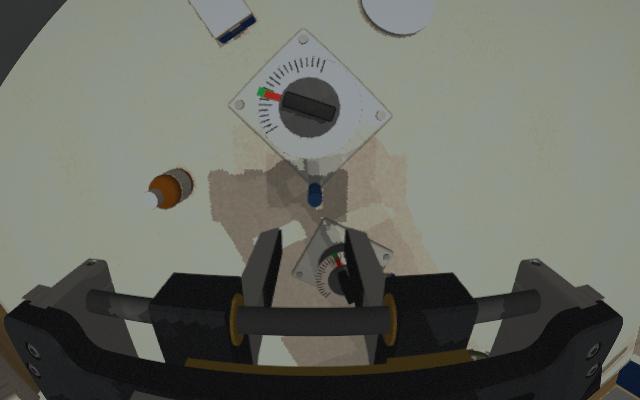

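```bash
python3 -c "
from h import *
print(workorder.sign_off()); print(manip.read_state()['clock'])"
```

```text
the job is handed in; nothing more can be done
None
the job is handed in; nothing more can be done
```

I loosened the lock ring, brought the pointer to the green mark, retightened the ring and handed the job in at about 27 s; no verdict was reported.

- **Loosening:** I turned the large adapter's ring about 1.0 rad counter-clockwise. The push fell to about 2.2 N, which is the slack level.
- **Barrel:** I turned it by the grip bar about 0.93 rad. After release and again after tightening, the pointer was within about 0.03 rad, or 1.5 mm, of the mark. The wrist and scene cameras both showed this. The side camera picked up no green mark in the last look, so it only confirmed the pointer and bar angle.
- **Retightening:** I pushed the ring clockwise by feel, to about 0.52 rad past its old place. My estimates of the final push did not fully agree:

| Basis | Push |
|---|---|
| Last slow readings | about 7.2 N |
| Fit over all readings | 7.9 N |
| Seating angle plus 10 N/rad | about 8.1 N |
| Extrapolated from the faster readings | 9.5 N |

  All four lie between 6.5 and 10.5 N. I took no further reading to settle the difference.
- **At hand-in:** the gripper was clear of everything and raised to about 218 mm. I never went near the bottle, dish or slide box, and they looked in place in the last wrist image. I did not re-measure their positions.

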